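Brake lever check on two trolley handles

TASK

Two microscope-trolley push handles stand on the bench for a brake check. With the backs or tips of the fingers against the lever's outer face, press the long lever in until it stops short of the bar, hold it there for a second and let it swing fully out again; then press the short lever in to its stop in the same way and finish while still holding it there. Do not grip or force the levers, do not touch the bars, and leave everything else on the bench where it is.

Things in the scene. Friction and masses are not known exactly. Their poses are not given: they have to be found in the camera images.
- long_handle: Fixed stand with the long-levered handle; origin under its 100 x 250 x 12 mm base plate's centre, on the work surface. -x is the lever's side (towards the robot), +y left, z up. Posts at y +-112 mm, 132 mm tall. The lever's upright hinge pin is at x -40, y +86 mm in a black clamp; the lever runs from it towards -y, its tip leaning out to -x at rest.
- long_lever (a joint): The long aluminium lever, 150 mm from hinge pin to tip. Hinge angle (rad): 0 = at rest, swung out; grows as it is pressed to the bar; goes hard at its stop at 0.42, parallel to the bar, blade about 20 mm clear of it (tip travel 61 mm). Spring return: at its press point it starts moving at just over 1 N and needs about 5 N to reach the stop. Blade 10 mm thick, 22 mm high; 24 mm ball at the tip.
- long_press (a point): Press point of the long lever: on the blade's outer face (away from the bar), mid height (120 mm above the work surface), 115 mm from the hinge pin; moves with the lever. +x is square to the blade, towards the bar; -y runs along the blade to the tip; z up. The space outside the lever is free for fingers.
- long_bar: The rubber bar of the long-levered handle, 30 mm diameter, 200 mm long along its own y; origin at its middle, 120 mm above the work surface. Not to be touched.
- short_handle: Fixed stand with the short-levered handle; origin under its 100 x 250 x 12 mm base plate's centre, on the work surface. -x is the lever's side (towards the robot), +y left, z up. Posts at y +-112 mm, 132 mm tall. The lever's upright hinge pin is at x -40, y +86 mm in a black clamp; the lever runs from it towards -y, its tip leaning out to -x at rest.
- short_lever (a joint): The short aluminium lever, 95 mm from hinge pin to tip. Hinge angle (rad): 0 = at rest, swung out; grows as it is pressed to the bar; goes hard at its stop at 0.52, parallel to the bar, blade about 20 mm clear of it (tip travel 47 mm). Spring return: at its press point it starts moving at just over 1 N and needs about 5 N to reach the stop. Blade 10 mm thick, 22 mm high; 24 mm ball at the tip.
- short_press (a point): Press point of the short lever: on the blade's outer face (away from the bar), mid height (120 mm above the work surface), 70 mm from the hinge pin; moves with the lever. +x is square to the blade, towards the bar; -y runs along the blade to the tip; z up. The space outside the lever is free for fingers.
- short_bar: The rubber bar of the short-levered handle, 30 mm diameter, 200 mm long along its own y; origin at its middle, 120 mm above the work surface. Not to be touched.
- flask: Small clear flat flask lying on the bench, 85 x 46 x 36 mm with an orange cap at +x; origin under its middle. Bystander.
- vial: White vial standing between the two handles, 26 mm across, 55 mm tall; origin under its centre. Bystander.
- media_bottle: Glass bottle with a blue cap, 72 mm across, about 150 mm tall, behind the handles; origin under its centre. Bystander.
- jar: Clear jar with a white lid, 60 mm across, 80 mm tall, behind the handles; origin under its centre. Bystander.
- screwdriver: Screwdriver lying along its own x on the bench to the left. Bystander.
- wrench: Wrench lying along its own x on the bench to the right. Bystander.
- dish: Round clear dish, 88 mm across, 15 mm tall, on the left; origin under its centre. Bystander.

How it is judged:
By the outcome, as a careful person would: the job done as asked, in the order asked, and still so for the second after the job is handed in, while the arm keeps its last pose, push and grip.
It also fails if it takes over 53 s, if anything falls off the work surface, if the arm or the gripper's body presses on something with over 40 N, if the wrist force passes 120 N, or if a joint passes its speed limit or range.

ROBOT

A 7-joint arm with a two-finger parallel gripper is mounted at the origin on the work surface. World frame = base frame: x ahead of the robot, y to its left, z up, the work surface at z = 0. Lengths are in mm, angles in rad, forces in N, time in s.
With the tool pointing down it reaches from about 400 to 875 mm from the base axis. Payload 4.4 kg.
Tool frame: the origin (TCP) lies where the fingers leave the gripper's body, on its centre line; the fingertips stand 73 mm ahead of it and the grasp point (between the pads) lies 54 mm ahead of it; z points along the fingers, y is the line along which they close (so a half turn about z gives the same grasp; the last joint's range is limited). The gripper opens to 85 mm and grips with 20 to 120 N. Pads are 22 mm wide; open, the fingers measure 114 mm over their backs; the gripper's body (76 mm by 85 mm) begins 54 mm behind the grasp point. The pads swing forward as they close: fully open they stand 13 mm farther back than shut.
Start: joints at [1.245, 0.628, 0.038, 1.517, -0.027, 0.996, -0.02], TCP at [167.001, -628.194, 303.913] pointing down, gripper open.
Joint ranges: [-3.06, 3.06], [-0.37, 2.12], [-1.25, 1.32], [0.18, 2.47], [-1.1, 4.24], [0.23, 1.98], [-2.94, 2.94]. Speed limits (rad/s): [2.57, 2.57, 3.14, 3.14, 3.14, 3.14, 3.14].

INTERFACE

Orientations are given as [roll, pitch, yaw] about the fixed x, y, z axes, in that order (R = Rz(yaw) Ry(pitch) Rx(roll)).
In Python, from cell import ctrl gives the robot as it stands.
- The arm moves only by the tool send_rows, never from a script. Its argument "rows" is a list that holds one entry, the list of rows, each a list of 6 numbers: the shift along the tool's x, y, z in cm, then the turn, a rotation vector about the tool's x, y, z in rad. In form: [[[tx, ty, tz, wx, wy, wz], ...]]. A call has 1 to 10 rows; each row is the pose to reach, as a shift and turn from the pose commanded when the call began, along the tool's axes at that moment; what a row does not reach only later rows make up. A row lasts 1/10 s, in which the tool goes at most 50 mm and 8.59 degrees, less where a joint would pass 70% of its speed; a pose out of reach is approached as far as the arm can. A call with a gripper value outside its range is refused whole. "grip" is the closure in counts, from 0 (fully open) to 255 (shut), set as the call begins (left out, the last holds). The fingers move at their own pace and stop on an object; the grip force is fixed at half the most. Time passes only in rows, so rows that repeat a pose let the fingers close. It gives the time, the measured TCP pose, the force, the opening and the grip force at its end, in the units of the state.
- ctrl.read_state(): the state, without advancing time (a new reading comes with each control period).
- ctrl.get_image(name): name is "scene" or "top" or "wrist"; returns a dict with "pixels" (480x640x3 uint8, red, green, blue), "fx", "fy", "cx", "cy" (pixels), "extrinsics" (4x4, takes a point from camera to world coordinates); the wrist camera has in their place "mount" (4x4, takes a point from camera to tool coordinates, whose origin is the TCP and whose axes are the flange's). Camera axes: x right, y up, looking along -z (the intrinsics and any distortion apply to the point x, -y, -z); pixel columns grow to the right and rows downward; lengths in mm; the calibration is good to about 2 mm. A picture is of the moment at which its call begins: read the wrist's pose just before it. There is no depth.
- ctrl.finish_job(): hands the job in; it is judged then, once.
The state is a dict: "clock": time; "qpos": joint angles; "qd": joint speeds; "tau": joint torques, N m; "eef_pos": TCP position; "tool_rot": TCP orientation; "force": force on the tool from outside, world axes, zero at the start; "torque": the same for the moment, N m; "width": finger opening in mm; "gripper_force": force on a finger pad.
Only numpy, scipy, OpenCV 4.12 (cv2) and the standard library are available. Lean on these libraries where they do the work, as an engineer would, in place of code of your own. Each camera call takes 0.05 s, during which the arm holds its last target. There are 200 camera calls.

## Working session

There is one attempt and no reset: what is moved stays moved. The work goes in short steps, Python scripts to look and compute and a tool call to move; the robot and the scene stay as the last step left them, time stands still between calls to the robot, and variables do not carry over. Pictures are saved under pics/ and viewed, at most 10 in all, crops included, and the job is handed in when it is done.

Besides the shell and the picture viewer there is one more tool, called after "Emit:" by a JSON object that holds its "name" and its "arguments", one argument or row to a line. send_rows: Moves the arm, as the interface text tells. Its arguments: {"type":"object","properties":{"rows":{"type":"array","items":{"type":"array","items":{"type":"array","items":{"type":"number"}}}},"grip":{"type":"number"}},"required":["rows"]}

```bash
ls; mkdir -p pics
python3 - <<'E'
from cell import ctrl
import cv2,numpy as np
print(ctrl.read_state())
for n in ("scene","top"):
    d=ctrl.get_image(n); cv2.imwrite(f"pics/{n}0.png",d["pixels"][:,:,::-1])
    print(n,{k:(np.round(v,3).tolist() if k!="pixels" else 0) for k,v in d.items()})
d=ctrl.get_image("wrist");print(d["mount"])
E
```

```text
pics
{'clock': 0.0, 'qpos': array([ 1.24520342,  0.62931905,  0.03838756,  1.51834754, -0.02698128,
        0.99628816, -0.02001712]), 'qd': array([ 0.00035382,  0.00054919, -0.00017107, -0.000649  , -0.0005866 ,
       -0.00044768,  0.00090603]), 'tau': array([ 5.05812768e-04, -5.63410807e+01,  1.22610256e+00, -1.93440092e+01,
        1.09493229e-02,  1.05932675e-02,  2.77607262e-05]), 'eef_pos': array([ 166.90514787, -627.71528952,  303.0120532 ]), 'tool_rot': array([-3.13974686e+00,  6.23661512e-06,  2.59830451e-01]), 'force': array([-0.41547483, -0.02839932, -0.19553735]), 'torque': array([-0.01910675,  0.02910237, -0.05488041]), 'gripper_force': 0.0, 'width': 85.3867429974286}
scene {'pixels': 0, 'fx': 557.25, 'fy': 557.25, 'cx': 323.864, 'cy': 243.059, 'extrinsics': [[-0.155, -0.565, 0.81, 1705.321], [0.988, -0.095, 0.123, 176.404], [0.007, 0.82, 0.573, 942.43], [0.0, 0.0, 0.0, 1.0]]}
top {'pixels': 0, 'fx': 543.6, 'fy': 543.6, 'cx': 322.5, 'cy': 235.891, 'extrinsics': [[-0.016, 0.989, -0.149, 350.691], [-1.0, -0.013, 0.022, 27.605], [0.02, 0.15, 0.989, 1440.068], [0.0, 0.0, 0.0, 1.0]]}
[[-1.37329706e-04  9.54239698e-01  2.99042774e-01  7.61686688e+01]
 [ 9.99999380e-01 -1.99537691e-04  1.09595160e-03 -3.72855116e-02]
 [ 1.10547083e-03  2.99042739e-01 -9.54239078e-01 -7.10160509e+01]
 [ 0.00000000e+00  0.00000000e+00  0.00000000e+00  1.00000000e+00]]
```

View pics/top0.png

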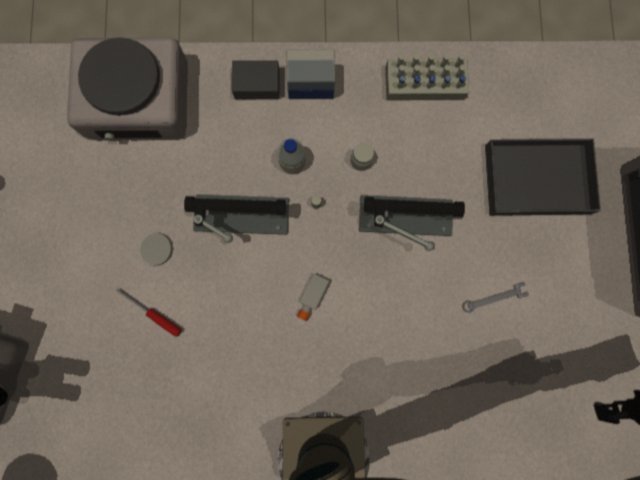

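View pics/scene0.png

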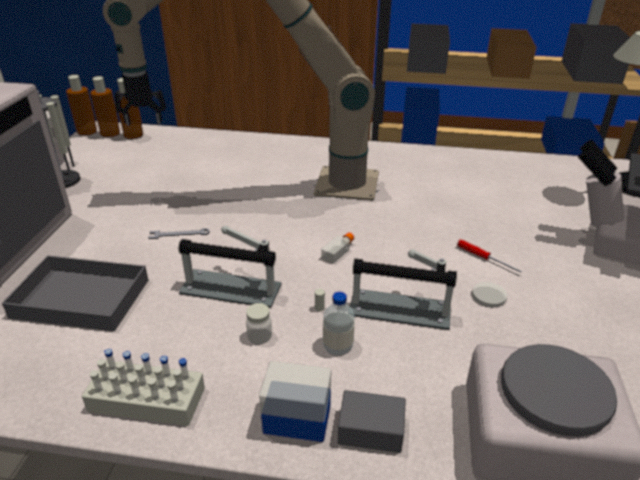

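The top view shows the long handle on the right, with its bar from (366,205) to (463,209), hinge at (380,220) and tip at (430,246). The short handle is on the left, with its bar from (186,204) to (287,207), hinge at (198,219) and tip at (229,238). The flask is at (313,292) and the vial at (316,202).

```bash
cat > h.py <<'E'
import numpy as np,cv2
from cell import ctrl
def ray(d,uv,E=None):
    E=d["extrinsics"] if E is None else E
    v=np.array([(uv[0]-d["cx"])/d["fx"],-(uv[1]-d["cy"])/d["fy"],-1.])
    return E[:3,3],E[:3,:3]@v
def onz(d,uv,z,E=None):
    o,v=ray(d,uv,E); return o+v*(z-o[2])/v[2]
E
python3 - <<'E'
from h import *
d=ctrl.get_image("top"); im=d["pixels"]
g=im.max(2)
for nm,(x0,x1,y0,y1) in dict(long=(350,475,185,260),short=(175,297,185,250)).items():
    m=(g[y0:y1,x0:x1]<38).astype(np.uint8)
    n,l,s,c=cv2.connectedComponentsWithStats(m)
    for i in range(1,n):
        if s[i,4]>25:print(nm,s[i],c[i]+[x0,y0])
    i=1+np.argmax(s[1:,4]);p=np.argwhere(l==i)[:,::-1].astype(np.float32)+[x0,y0]
    r=cv2.minAreaRect(p[p[:,1]<218].astype(np.float32)); b=cv2.boxPoints(r);print(r)
    for q in b: print(onz(d,q,125).round())
for nm,uv,z in [("Lh",(380,220),135),("Lt",(430,246),120),("Sh",(198,219),135),("St",(229,238),120),("flask",(313,292),20),("vial",(316,202),55)]: print(nm,onz(d,uv,z).round())
big=cv2.resize(im[180:260,170:480],None,fx=2.5,fy=2.5,interpolation=cv2.INTER_CUBIC);cv2.imwrite("pics/t1.png",big[:,:,::-1])
E
```

```text
long [  14   12  100   20 1392] [412.17528736 207.57112069]
((413.3291015625, 208.8707733154297), (99.5381088256836, 18.78817367553711), 3.4064435958862305)
[ 599. -103.  125.]
[ 646. -107.  125.]
[ 628. -354.  125.]
[ 581. -348.  125.]
short [  10   12  102   22 1428] [234.81022409 206.41876751]
((235.44284057617188, 208.23439025878906), (101.37349700927734, 19.659648895263672), 1.8881880044937134)
[602. 335. 125.]
[651. 335. 125.]
[640.  86. 125.]
[591.  87. 125.]
Lh [ 585. -143.  135.]
Lt [ 521. -266.  120.]
Sh [593. 300. 135.]
St [548. 227. 120.]
flask [418.  23.  20.]
vial [649.  12.  55.]
```

View pics/t1.png

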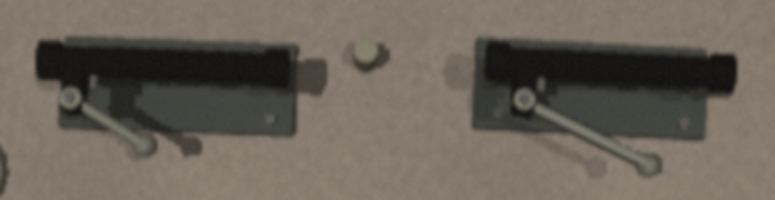

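The crop shows the long lever's hinge at (380,220) and ball at (430,246), and the short lever's at (198,219) and (228,238). Hinge-to-ball lengths come out at 139 and 86 mm against about 138 and 83 expected. The rest angles of 0.41 and 0.51 also match. I'll go to a standby pose above the outside of the long lever with the fingers shut.

```bash
cat >> h.py <<'E'
from scipy.spatial.transform import Rotation as Ro
H={"L":(np.array([585.,-143]),-.073,.42,115),"S":(np.array([593.,300]),-.044,.52,70)}
def pose(k,a,gap,z,H=H,half=14.5):
    h,th,a0,r=H[k]; b=a0-a-th   # lean from world -y
    u=np.array([-np.sin(b),-np.cos(b)]); n=np.array([np.cos(b),-np.sin(b)])
    p=h+r*u-(5+half+gap)*n
    return np.r_[p,z],np.arctan2(n[0],-n[1])
def row(p,yaw,s=None):
    s=s or ctrl.read_state(); R=Ro.from_euler("xyz",s["tool_rot"])
    t=R.inv().apply(p-s["eef_pos"])/10
    w=(R.inv()*Ro.from_euler("xyz",[np.pi,0,yaw])).as_rotvec()
    return np.r_[t.round(2),w.round(3)].tolist()
E
python3 -c "
from h import *
p=pose('L',0,30,300);print(p,row(*p))
print(pose('S',0,30,300))"
```

```text
(array([ 486.96846991, -220.87855358,  300.        ]), np.float64(1.0777963267948967)) [41.39, -31.12, 0.37, -0.001, -0.0, -0.818]
(array([513.74641492, 267.30261094, 300.        ]), np.float64(1.0067963267948965))
```

Emit:
{"name": "send_rows", "arguments": {
  "rows": [
    [[4,-3,0,0,0,-0.08],[8,-6,0,0,0,-0.16],[12,-9,0,0,0,-0.24],[16,-12,0,0,0,-0.32],[20,-15,0,0,0,-0.4],[24,-18,0,0,0,-0.48],[28,-21,0,0,0,-0.56],[32,-24,0,0,0,-0.64],[36,-27,0,0,0,-0.72],[41.4,-31.1,0.4,0,0,-0.818]]
  ],
  "grip": 255
}}

```text
clock: 1.2
eef_pos: [477.4, -233.8, 301.4]
tool_rot: [3.14, 0.0, 1.081]
force: [0.3, -0.7, 0.4]
width: 0.2
gripper_force: 0.0
```

Emit:
{"name": "send_rows", "arguments": {
  "rows": [
    [[0,0,0,0,0,0],[0,0,0,0,0,0],[0,0,0,0,0,0]]
  ]
}}

```text
clock: 1.5
eef_pos: [475.4, -236.5, 300.8]
tool_rot: [-3.141, 0.001, 1.076]
force: [-0.3, -0.6, 0.1]
width: -0.0
gripper_force: 0.0
```

Run:
```python
from h import *
s=ctrl.read_state();print(s["clock"],s["eef_pos"],s["tool_rot"],s["force"],s["width"])
d=ctrl.get_image("wrist");cv2.imwrite("pics/w1.png",d["pixels"][:,:,::-1])
T=np.eye(4);T[:3,:3]=Ro.from_euler("xyz",s["tool_rot"]).as_matrix();T[:3,3]=s["eef_pos"]
np.savez("w1.npz",E=T@d["mount"],k=[d[x] for x in("fx","fy","cx","cy")])
p=pose('L',0,30,300);print(p,row(*p))
```

```text
1.5 [ 475.41414971 -236.50142092  300.79239729] [-3.14101769e+00  1.05869410e-03  1.07575932e+00] [-0.33022674 -0.62219758  0.06101196] -0.0017904847524598672
(array([ 486.96846991, -220.87855358,  300.        ]), np.float64(1.0777963267948967)) [1.96, 0.27, 0.08, -0.0, 0.001, -0.003]
```

View pics/w1.png

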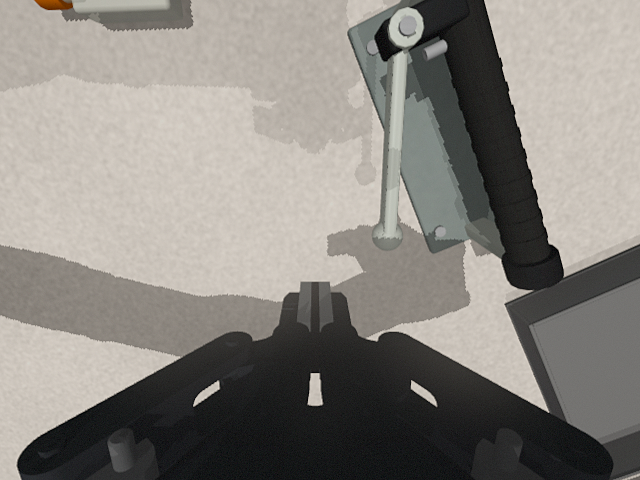

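The wrist view shows the long hinge at (405,27), the ball at (387,236), the bar's end at (533,268), and the shut fingertips at columns 300–330, around row 283.

Run:
```python
from h import *
f=np.load("w1.npz");E=f["E"];d=dict(zip(("fx","fy","cx","cy"),f["k"]));print(f["k"])
s=ctrl.read_state();R=Ro.from_euler("xyz",s["tool_rot"])
for n,uv,z in [("hinge135",(407,27),135),("hinge145",(407,27),145),("ball",(387,236),120),("bladeL@135",(387,120),131),("bladeR",(403,120),131),("barA",(452,25),120),("barB",(531,262),120)]:
    print(n,onz(d,uv,z,E).round(1))
for uv in [(300,283),(330,283),(275,335),(352,335),(285,295),(345,295)]:
  for zt in (73,86,60):
    print(uv,zt,R.inv().apply(onz(d,uv,s["eef_pos"][2]-zt,E)-s["eef_pos"]).round(1))
```

```text
[335.82115381 335.82115381 314.70526583 234.92930158]
hinge135 [ 590.2 -142.9  135. ]
hinge145 [ 586.9 -144.1  145. ]
ball [ 523.3 -266.3  120. ]
bladeL@135 [ 557.3 -186.9  131. ]
bladeR [ 566.9 -192.1  131. ]
barA [ 621.7 -154.3  120. ]
barB [ 616.1 -341.3  120. ]
(300, 283) 73 [ 8.  -7.3 73. ]
(300, 283) 86 [ 1.8 -7.9 86. ]
(300, 283) 60 [14.2 -6.6 60. ]
(330, 283) 73 [ 8.   6.8 73. ]
(330, 283) 86 [ 1.8  7.5 86. ]
(330, 283) 60 [14.2  6.2 60. ]
(275, 335) 73 [-20.3 -20.   73. ]
(275, 335) 86 [-29.1 -21.8  86. ]
(275, 335) 60 [-11.6 -18.2  60. ]
(352, 335) 73 [-20.2  18.1  73. ]
(352, 335) 86 [-29.   19.8  86. ]
(352, 335) 60 [-11.5  16.5  60. ]
(285, 295) 73 [  1.7 -14.5  73. ]
(285, 295) 86 [ -5.1 -15.8  86. ]
(285, 295) 60 [  8.5 -13.2  60. ]
(345, 295) 73 [ 1.7 14.1 73. ]
(345, 295) 86 [-5.  15.4 86. ]
(345, 295) 60 [ 8.5 12.8 60. ]
```

```bash
sed -i 's/\[585.,-143\]/[588.,-143.5]/' h.py; python3 -c "
from h import *
p=pose('L',0,15,178);print(p,row(*p))"
```

```text
(array([ 503.1822251 , -228.47761505,  178.        ]), np.float64(1.0777963267948967)) [2.08, 2.06, 12.28, -0.0, 0.001, -0.003]
```

Emit:
{"name": "send_rows", "arguments": {
  "rows": [
    [[2,0,2,0,0,0],[2.1,0.5,5,0,0,0],[2.1,0.5,8,0,0,0],[2.1,0.5,11,0,0,0],[2.1,1,12.3,0,0,0],[2.1,2.1,12.3,0,0,0],[2.1,2.1,12.3,0,0,0],[2.1,2.1,12.3,0,0,0]]
  ]
}}

```text
clock: 2.35
eef_pos: [505.8, -227.7, 179.4]
tool_rot: [3.139, -0.0, 1.077]
force: [-0.4, -0.1, 0.0]
width: 0.1
gripper_force: 0.0
```

Run:
```python
from h import *
s=ctrl.read_state();print(s["clock"],s["eef_pos"],s["tool_rot"],s["force"])
d=ctrl.get_image("wrist");cv2.imwrite("pics/w2.png",d["pixels"][:,:,::-1])
p0=pose('L',0,0,178);print(row(*p0))
s2=dict(s);s2["eef_pos"],s2["tool_rot"]=p0[0],np.array([np.pi,0,p0[1]])
for a in np.linspace(0,.42,8): print(round(a,2),row(*pose('L',a,0,178),s2))
```

```text
2.35 [ 505.78084997 -227.72178591  179.36981825] [ 3.13861173e+00 -2.98714078e-04  1.07683049e+00] [-0.42762784 -0.14215661  0.01315381]
[-0.2, 1.35, 0.14, 0.003, -0.0, -0.001]
0.0 [0.0, 0.0, 0.0, 0.0, 0.0, 0.0]
0.06 [-0.1, 0.69, 0.0, 0.0, 0.0, -0.06]
0.12 [-0.15, 1.39, 0.0, 0.0, 0.0, -0.12]
0.18 [-0.16, 2.09, 0.0, 0.0, 0.0, -0.18]
0.24 [-0.13, 2.79, 0.0, 0.0, 0.0, -0.24]
0.3 [-0.06, 3.49, 0.0, -0.0, 0.0, -0.3]
0.36 [0.05, 4.18, 0.0, 0.0, 0.0, -0.36]
0.42 [0.2, 4.86, 0.0, 0.0, 0.0, -0.42]
```

View pics/w2.png

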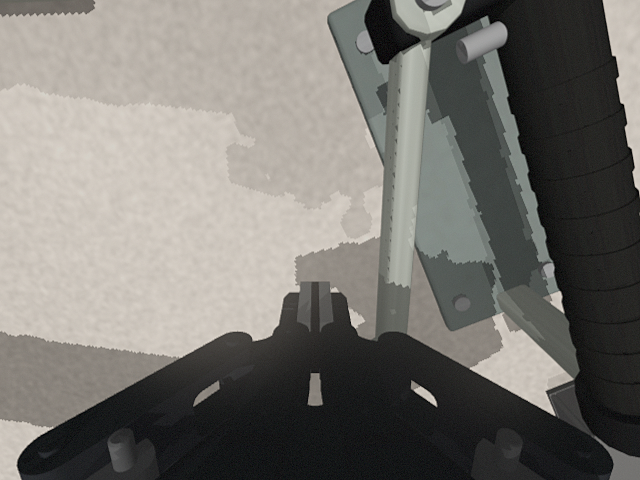

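The lever blade is just right of the fingers (blade at column ~390, finger edge ~345), a gap of about 13 mm with nothing in the way. Next I press along the arc.

Emit:
{"name": "send_rows", "arguments": {
  "rows": [
    [[-0.1,0.7,0.1,0,0,0],[-0.2,1.3,0.1,0,0,0],[-0.3,1.7,0.1,0,0,-0.03],[-0.3,2.0,0.1,0,0,-0.06],[-0.3,2.4,0.1,0,0,-0.09],[-0.35,2.7,0.1,0,0,-0.12],[-0.35,3.1,0.1,0,0,-0.15],[-0.35,3.4,0.1,0,0,-0.18],[-0.35,3.8,0.1,0,0,-0.21],[-0.33,4.1,0.1,0,0,-0.24]]
  ]
}}

```text
clock: 3.4
eef_pos: [539.1, -249.6, 176.8]
tool_rot: [-3.141, 0.0, 1.32]
force: [-3.2, -1.4, 1.1]
width: -0.1
gripper_force: 1.7
```

Run:
```python
from h import *
s=ctrl.read_state();print(s["clock"],s["eef_pos"],s["tool_rot"],s["force"])
for a in (.24,.36,.42): print(a,row(*pose('L',a,0,178)))
```

```text
3.4 [ 539.06574608 -249.59235803  176.81080085] [-3.14075266e+00  4.04129861e-04  1.31983622e+00] [-3.19887341 -1.39624277  1.13736232]
0.24 [-0.0, 0.13, -0.12, -0.001, 0.0, 0.002]
0.36 [-0.16, 1.52, -0.12, -0.001, 0.0, -0.118]
0.42 [-0.17, 2.22, -0.12, -0.001, 0.0, -0.178]
```

Contact is good at about 3.5 N, as expected mid-travel. I continue to near the stop.

Emit:
{"name": "send_rows", "arguments": {
  "rows": [
    [[-0.05,0.4,0,0,0,-0.03],[-0.1,0.8,0,0,0,-0.06],[-0.15,1.2,0,0,0,-0.09],[-0.15,1.5,0,0,0,-0.12],[-0.15,1.7,0,0,0,-0.14],[-0.15,1.9,0,0,0,-0.16],[-0.15,1.9,0,0,0,-0.16],[-0.15,1.9,0,0,0,-0.16]]
  ]
}}

```text
clock: 4.2
eef_pos: [557.0, -256.0, 176.8]
tool_rot: [-3.141, 0.001, 1.478]
force: [-4.9, -2.0, 0.7]
width: -0.6
gripper_force: 2.2
```

Run:
```python
from h import *
s=ctrl.read_state();print(s["clock"],s["eef_pos"],s["tool_rot"],s["force"])
for a in (.36,.42): print(a,row(*pose('L',a,0,178)))
```

```text
4.2 [ 556.9567342  -256.04056859  176.83166485] [-3.14089797e+00  7.04376325e-04  1.47815645e+00] [-4.89055295 -1.96790526  0.70916866]
0.36 [0.08, -0.36, -0.12, -0.001, 0.001, 0.04]
0.42 [-0.04, 0.33, -0.12, -0.001, 0.001, -0.02]
```

Emit:
{"name": "send_rows", "arguments": {
  "rows": [
    [[0,0.1,0,0,0,-0.005],[0,0.2,0,0,0,-0.015],[0,0.2,0,0,0,-0.015]]
  ]
}}

```text
clock: 4.5
eef_pos: [558.9, -256.5, 176.9]
tool_rot: [-3.141, 0.001, 1.493]
force: [-5.0, -2.5, 1.0]
width: -0.0
gripper_force: 2.3
```

Emit:
{"name": "send_rows", "arguments": {
  "rows": [
    [[0,0.1,0,0,0,-0.005],[0,0.1,0,0,0,-0.005],[0,0.1,0,0,0,-0.005]]
  ]
}}

```text
clock: 4.8
eef_pos: [559.7, -256.7, 176.8]
tool_rot: [-3.141, 0.001, 1.498]
force: [-5.8, -4.8, 0.7]
width: 0.3
gripper_force: 2.4
```

Emit:
{"name": "send_rows", "arguments": {
  "rows": [
    [[0,0.1,0,0,0,0],[0,0.1,0,0,0,0],[0,0.1,0,0,0,0]]
  ]
}}

```text
clock: 5.1
eef_pos: [560.7, -256.8, 176.9]
tool_rot: [-3.141, 0.001, 1.498]
force: [-5.1, -3.3, 1.6]
width: -0.0
gripper_force: 2.4
```

Emit:
{"name": "send_rows", "arguments": {
  "rows": [
    [[0,0.1,0,0,0,0],[0,0.1,0,0,0,0],[0,0.1,0,0,0,0]]
  ]
}}

```text
clock: 5.4
eef_pos: [561.6, -256.9, 176.9]
tool_rot: [-3.14, 0.001, 1.498]
force: [-5.0, -3.4, 0.7]
width: 0.0
gripper_force: 2.5
```

Emit:
{"name": "send_rows", "arguments": {
  "rows": [
    [[0,0.1,0,0,0,0],[0,0.1,0,0,0,0],[0,0.1,0,0,0,0]]
  ]
}}

```text
clock: 5.7
eef_pos: [562.4, -257.0, 176.9]
tool_rot: [-3.14, 0.001, 1.498]
force: [-6.8, -3.3, 0.8]
width: -0.1
gripper_force: 2.8
```

Run:
```python
from h import *
s=ctrl.read_state();print(s["clock"],s["eef_pos"],s["tool_rot"],s["force"])
d=ctrl.get_image("wrist");cv2.imwrite("pics/w3.png",d["pixels"][:,:,::-1])
print(row(*pose('L',.42,0,178)))
```

```text
5.7 [ 562.41058268 -257.02139913  176.8793995 ] [-3.13996785e+00  1.43815621e-03  1.49778614e+00] [-6.7820189  -3.34004536  0.78168584]
[0.01, -0.23, -0.11, -0.002, 0.001, 0.0]
```

View pics/w3.png

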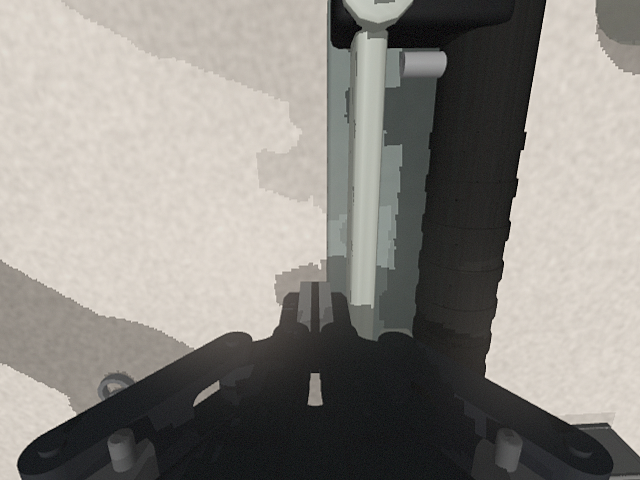

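The lever lies nearly parallel to the bar, its right edge at column ~388 and the stop peg at (400,65), so it may be just short of the stop. I'll keep going in small steps.

Emit:
{"name": "send_rows", "arguments": {
  "rows": [
    [[0,0.1,0,0,0,0],[0,0.1,0,0,0,0],[0,0.1,0,0,0,0]]
  ]
}}

```text
clock: 6.05
eef_pos: [562.7, -257.0, 176.8]
tool_rot: [-3.138, 0.001, 1.498]
force: [-7.8, -3.2, 3.1]
width: 0.2
gripper_force: 3.7
```

Emit:
{"name": "send_rows", "arguments": {
  "rows": [
    [[0,0.1,0,0,0,0],[0,0.1,0,0,0,0],[0,0.1,0,0,0,0]]
  ]
}}

```text
clock: 6.35
eef_pos: [562.9, -257.1, 176.8]
tool_rot: [-3.137, 0.001, 1.498]
force: [-9.5, -2.0, 4.2]
width: -0.1
gripper_force: 4.7
```

The stop is reached: the TCP has stalled at x≈562.8 and the force has gone from 5 to 9 N. I hold for over a second.

Emit:
{"name": "send_rows", "arguments": {
  "rows": [
    [[0,0,0,0,0,0],[0,0,0,0,0,0],[0,0,0,0,0,0],[0,0,0,0,0,0],[0,0,0,0,0,0],[0,0,0,0,0,0],[0,0,0,0,0,0],[0,0,0,0,0,0],[0,0,0,0,0,0],[0,0,0,0,0,0]]
  ]
}}

```text
clock: 7.35
eef_pos: [562.9, -257.1, 176.8]
tool_rot: [-3.137, 0.001, 1.498]
force: [-9.7, -2.3, 4.8]
width: -0.1
gripper_force: 4.6
```

Emit:
{"name": "send_rows", "arguments": {
  "rows": [
    [[0,0,0,0,0,0],[0,0,0,0,0,0],[0,0,0,0,0,0],[0,0,0,0,0,0]]
  ]
}}

```text
clock: 7.75
eef_pos: [562.9, -257.1, 176.8]
tool_rot: [-3.137, 0.001, 1.498]
force: [-9.6, -2.3, 4.4]
width: 0.1
gripper_force: 4.6
```

Run:
```python
from h import *
for a,g in ((.36,0),(.24,0),(.12,0),(0,0),(0,20)): print(a,row(*pose('L',a,g,178)))
```

```text
0.36 [0.15, -0.97, -0.11, -0.005, 0.002, 0.06]
0.24 [0.55, -2.31, -0.11, -0.005, 0.002, 0.18]
0.12 [1.1, -3.59, -0.1, -0.005, 0.002, 0.3]
0 [1.81, -4.8, -0.1, -0.005, 0.002, 0.42]
0 [2.62, -6.63, -0.09, -0.005, 0.002, 0.42]
```

Emit:
{"name": "send_rows", "arguments": {
  "rows": [
    [[0.1,-0.7,0,0,0,0.04],[0.2,-1.3,0,0,0,0.08],[0.4,-1.9,0,0,0,0.13],[0.6,-2.4,0,0,0,0.18],[0.8,-3.0,0,0,0,0.24],[1.1,-3.6,0,0,0,0.3],[1.4,-4.2,0,0,0,0.36],[1.8,-4.8,0,0,0,0.42],[2.1,-5.6,0,0,0,0.42],[2.6,-6.8,0,0,0,0.42]]
  ]
}}

```text
clock: 8.75
eef_pos: [501.2, -224.5, 177.4]
tool_rot: [3.137, -0.002, 1.081]
force: [0.1, 0.4, -0.3]
width: 0.2
gripper_force: 0.0
```

Emit:
{"name": "send_rows", "arguments": {
  "rows": [
    [[0,-0.3,0,0,0,0],[0,-0.3,0,0,0,0],[0,-0.3,0,0,0,0]]
  ]
}}

```text
clock: 9.05
eef_pos: [497.8, -223.8, 177.3]
tool_rot: [3.14, -0.001, 1.079]
force: [-0.4, -0.5, -0.0]
width: 0.1
gripper_force: 0.0
```

Run:
```python
from h import *
s=ctrl.read_state();print(s["clock"],s["eef_pos"],s["tool_rot"],s["force"])
d=ctrl.get_image("wrist");cv2.imwrite("pics/w4.png",d["pixels"][:,:,::-1])
p,y=pose('S',0,30,260);print(p,y);print(row(p,y))
```

```text
9.05 [ 497.82336221 -223.83426308  177.25496859] [ 3.13952993e+00 -7.33207303e-04  1.07864743e+00] [-0.39021417 -0.45796025 -0.01347058]
[513.74641492 267.30261094 260.        ] 1.0067963267948965
[44.05, -21.8, -8.29, 0.002, -0.001, 0.071]
```

View pics/w4.png

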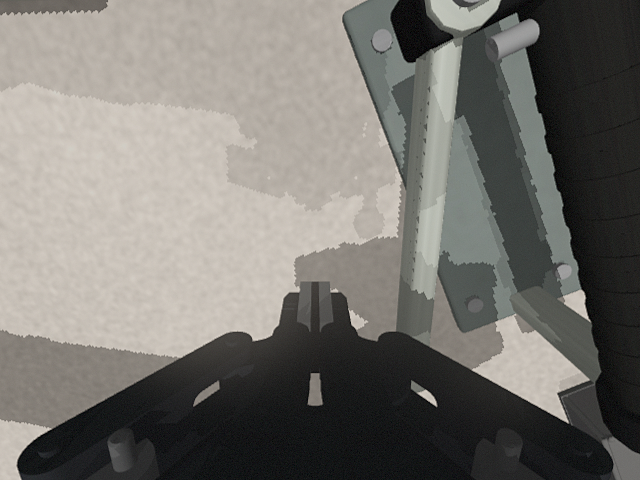

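The long lever (blade at columns 400–460) is fully swung out again, at the same tilt as before, and the fingers are clear. Next I lift and cross to the short handle.

Emit:
{"name": "send_rows", "arguments": {
  "rows": [
    [[0,-0.5,-4,0,0,0],[0,-0.5,-8,0,0,0],[4,-2.2,-10,0,0,0],[8.2,-4.3,-10,0,0,0],[12.4,-6.4,-10,0,0,0],[16.6,-8.5,-10,0,0,0],[20.8,-10.6,-10,0,0,0],[25,-12.7,-10,0,0,0],[29.2,-14.8,-10,0,0,0],[33.4,-16.9,-10,0,0,0.03]]
  ]
}}

```text
clock: 10.1
eef_pos: [506.3, 152.6, 277.2]
tool_rot: [3.141, -0.001, 1.047]
force: [0.9, 0.0, -0.1]
width: -0.1
gripper_force: 0.0
```

Run:
```python
from h import *
s=ctrl.read_state();print(s["clock"],s["eef_pos"])
print(row(*pose('S',0,30,280)))
```

```text
10.1 [506.34833808 152.57559576 277.19571519]
[10.31, -5.09, -0.27, 0.001, -0.001, 0.04]
```

Emit:
{"name": "send_rows", "arguments": {
  "rows": [
    [[3.5,-2,0,0,0,0.02],[7,-3.5,0,0,0,0.04],[10.3,-5.1,0,0,0,0.04],[10.3,-5.1,0,0,0,0.04],[10.3,-5.1,0,0,0,0.04]]
  ]
}}

```text
clock: 10.6
eef_pos: [513.1, 266.2, 276.7]
tool_rot: [-3.142, -0.0, 1.01]
force: [0.3, -0.6, -1.1]
width: -0.2
gripper_force: 0.0
```

Run:
```python
from h import *
s=ctrl.read_state();print(s["clock"],s["eef_pos"],s["tool_rot"])
d=ctrl.get_image("wrist");cv2.imwrite("pics/w5.png",d["pixels"][:,:,::-1])
T=np.eye(4);T[:3,:3]=Ro.from_euler("xyz",s["tool_rot"]).as_matrix();T[:3,3]=s["eef_pos"]
np.savez("w5.npz",E=T@d["mount"],k=[d[x] for x in("fx","fy","cx","cy")])
```

```text
10.6 [513.13965206 266.24093511 276.72338848] [-3.14157121e+00 -1.25702537e-04  1.01005661e+00]
```

View pics/w5.png

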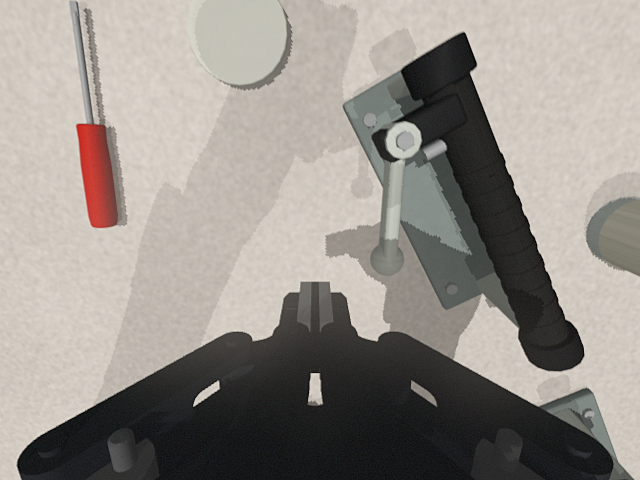

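The wrist view shows the short hinge at (404,140), the ball at (387,258), and the bar from (440,65) to (552,345). The dish and screwdriver are well clear.

```bash
python3 - <<'E'
from h import *
f=np.load("w5.npz");E=f["E"];d=dict(zip(("fx","fy","cx","cy"),f["k"]))
for n,uv,z in [("hinge145",(404,140),145),("hinge135",(404,140),135),("ball",(387,258),120),("bladeL",(387,200),131),("bladeR",(403,200),131),("barA",(440,65),120),("barB",(552,345),120)]: print(n,onz(d,uv,z,E).round(1))
print(pose('S',0,0,178))
E
# same 2 mm offset as was found by contact on the long hinge
sed -i 's/\[593.,300\]/[594.5,300.]/' h.py
python3 -c "
from h import *
p=pose('S',0,15,178);print(p,row(*p))"
```

```text
hinge145 [594.4 298.7 145. ]
hinge135 [596.4 297.1 135. ]
ball [550.6 228.  120. ]
bladeL [570.2 268.8 131. ]
bladeR [579.1 263.2 131. ]
barA [638.7 322.4 120. ]
barB [625.9  93.8 120. ]
(array([539.10012273, 251.26548215, 178.        ]), np.float64(1.0067963267948965))
(array([527.92326882, 259.28404654, 178.        ]), np.float64(1.0067963267948965)) [0.33, 1.52, 9.87, 0.0, 0.001, 0.001]
```

Emit:
{"name": "send_rows", "arguments": {
  "rows": [
    [[0,0,3,0,0,0],[0.3,0,6,0,0,0],[0.3,0.3,9,0,0,0],[0.3,0.8,9.9,0,0,0],[0.3,1.5,9.9,0,0,0],[0.3,1.5,9.9,0,0,0],[0.3,1.5,9.9,0,0,0]]
  ]
}}

```text
clock: 11.35
eef_pos: [528.6, 259.6, 179.6]
tool_rot: [3.14, -0.002, 1.006]
force: [0.7, -0.3, -0.4]
width: 0.1
gripper_force: 0.0
```

```bash
sed -i 's/\[594.5,300.\]/[595.,299.]/' h.py
python3 - <<'E'
from h import *
s=ctrl.read_state();print(s["clock"],s["eef_pos"],s["tool_rot"],s["force"])
for a in (0,.1,.2,.3,.4,.52): print(round(a,2),row(*pose('S',a,0,178)))
E
```

```text
11.35 [528.62014038 259.57904196 179.55770443] [ 3.14007319e+00 -2.42119089e-03  1.00637100e+00] [ 0.70672779 -0.34413344 -0.41348133]
0 [-0.12, 1.55, 0.16, 0.002, -0.002, -0.0]
0.1 [-0.28, 2.26, 0.16, 0.002, -0.002, -0.1]
0.2 [-0.37, 2.98, 0.16, 0.002, -0.002, -0.2]
0.3 [-0.38, 3.71, 0.16, 0.002, -0.002, -0.3]
0.4 [-0.33, 4.43, 0.16, 0.002, -0.002, -0.4]
0.52 [-0.16, 5.29, 0.16, 0.002, -0.002, -0.52]
```

Emit:
{"name": "send_rows", "arguments": {
  "rows": [
    [[0,0.7,0.1,0,0,0],[-0.1,1.3,0.1,0,0,0],[-0.2,1.8,0.1,0,0,-0.04],[-0.3,2.2,0.1,0,0,-0.09],[-0.3,2.6,0.1,0,0,-0.14],[-0.35,3.0,0.1,0,0,-0.2],[-0.4,3.35,0.1,0,0,-0.25],[-0.4,3.7,0.1,0,0,-0.3],[-0.35,3.7,0.1,0,0,-0.3],[-0.35,3.7,0.1,0,0,-0.3]]
  ]
}}

```text
clock: 12.35
eef_pos: [556.4, 237.4, 177.2]
tool_rot: [-3.141, -0.0, 1.307]
force: [-3.0, 1.2, 1.6]
width: 0.3
gripper_force: 1.4
```

Run:
```python
from h import *
s=ctrl.read_state();print(s["clock"],s["force"])
for a in (.3,.4,.46,.52): print(round(a,2),row(*pose('S',a,0,178)))
```

```text
12.35 [-3.03917845  1.2464113   1.57385083]
0.3 [-0.05, 0.16, -0.08, -0.001, -0.0, 0.0]
0.4 [-0.21, 0.87, -0.08, -0.001, -0.0, -0.1]
0.46 [-0.27, 1.3, -0.08, -0.001, -0.0, -0.16]
0.52 [-0.3, 1.74, -0.08, -0.001, -0.0, -0.22]
```

Emit:
{"name": "send_rows", "arguments": {
  "rows": [
    [[-0.1,0.35,0,0,0,-0.05],[-0.2,0.7,0,0,0,-0.1],[-0.25,1.0,0,0,0,-0.14],[-0.25,1.3,0,0,0,-0.18],[-0.3,1.5,0,0,0,-0.22],[-0.3,1.5,0,0,0,-0.22],[-0.3,1.5,0,0,0,-0.22]]
  ]
}}

```text
clock: 13.05
eef_pos: [569.7, 230.8, 177.0]
tool_rot: [-3.14, -0.0, 1.527]
force: [-3.7, 2.2, 2.4]
width: -0.1
gripper_force: 2.4
```

Emit:
{"name": "send_rows", "arguments": {
  "rows": [
    [[0,0.1,0,0,0,0],[0,0.1,0,0,0,0],[0,0.1,0,0,0,0]]
  ]
}}

```text
clock: 13.35
eef_pos: [570.3, 230.7, 176.9]
tool_rot: [-3.14, 0.0, 1.527]
force: [-5.6, 1.8, 3.4]
width: -0.5
gripper_force: 2.8
```

Emit:
{"name": "send_rows", "arguments": {
  "rows": [
    [[0,0.1,0,0,0,0],[0,0.1,0,0,0,0],[0,0.1,0,0,0,0]]
  ]
}}

```text
clock: 13.65
eef_pos: [570.7, 230.7, 176.8]
tool_rot: [-3.138, 0.001, 1.528]
force: [-6.3, 2.4, 2.9]
width: -0.4
gripper_force: 3.3
```

Emit:
{"name": "send_rows", "arguments": {
  "rows": [
    [[0,0.1,0,0,0,0],[0,0.1,0,0,0,0],[0,0.1,0,0,0,0]]
  ]
}}

```text
clock: 13.95
eef_pos: [571.2, 230.9, 176.7]
tool_rot: [-3.137, 0.001, 1.528]
force: [-7.4, 2.6, 4.5]
width: -0.3
gripper_force: 3.7
```

Emit:
{"name": "send_rows", "arguments": {
  "rows": [
    [[0,0.1,0,0,0,0],[0,0.1,0,0,0,0],[0,0.1,0,0,0,0]]
  ]
}}

```text
clock: 14.25
eef_pos: [571.7, 231.2, 176.5]
tool_rot: [-3.136, 0.0, 1.528]
force: [-9.2, 2.8, 1.7]
width: 0.1
gripper_force: 4.1
```

Emit:
{"name": "send_rows", "arguments": {
  "rows": [
    [[0,0.1,0,0,0,0],[0,0.1,0,0,0,0],[0,0.1,0,0,0,0],[0,0.1,0,0,0,0]]
  ]
}}

```text
clock: 14.65
eef_pos: [572.0, 231.2, 176.4]
tool_rot: [-3.135, 0.001, 1.528]
force: [-10.9, 3.3, 3.4]
width: 0.2
gripper_force: 4.6
```

Run:
```python
from h import *
s=ctrl.read_state();print(s["clock"],s["force"],s["torque"],row(*pose('S',.52,0,178)))
d=ctrl.get_image("wrist");t=ctrl.get_image("top")
a=d["pixels"][:,:,::-1][:340,200:600];b=cv2.resize(t["pixels"][180:265,175:480],None,fx=1.311,fy=1.311,interpolation=cv2.INTER_CUBIC)[:,:400,::-1]
w=min(a.shape[1],b.shape[1]);b=cv2.resize(b,(400,int(b.shape[0]*400/b.shape[1])))
cv2.imwrite("pics/w6.png",cv2.resize(np.vstack([a,b]),None,fx=1.2,fy=1.2))
```

```text
14.65 [-10.92571714   3.3375992    3.4299759 ] [ 0.64972825  2.12651353 -0.05885649] [-0.12, 0.05, -0.16, -0.007, 0.001, 0.002]
```

View pics/w6.png

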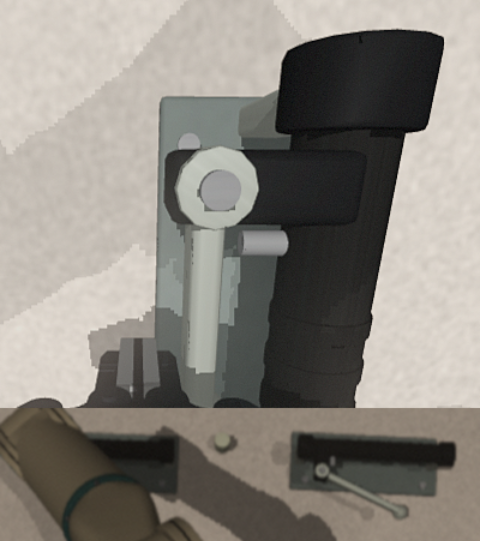

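The picture shows the short lever's blade parallel to the bar, with the same gap to the peg as the long lever had at its stop. The long lever is fully out and the bystanders are in place. The force of about 11 N is well over the 5 N needed, so the lever is at its stop. I hold for a second, then hand in.

Emit:
{"name": "send_rows", "arguments": {
  "rows": [
    [[0,0,0,0,0,0],[0,0,0,0,0,0],[0,0,0,0,0,0],[0,0,0,0,0,0],[0,0,0,0,0,0],[0,0,0,0,0,0],[0,0,0,0,0,0],[0,0,0,0,0,0],[0,0,0,0,0,0],[0,0,0,0,0,0]]
  ]
}}

```text
clock: 15.75
eef_pos: [571.9, 231.2, 176.4]
tool_rot: [-3.135, 0.001, 1.528]
force: [-10.2, 3.1, 3.4]
width: -0.1
gripper_force: 4.6
```

```bash
python3 -c "
from cell import ctrl
s=ctrl.read_state();print(s['eef_pos'],s['force'])
print(ctrl.finish_job())"
```

```text
[571.91958223 231.15922585 176.36844918] [-10.17638987   3.1092217    3.38073634]
the job is handed in; nothing more can be done
None
```

I pressed the long lever to its stop, held it for over a second and let it swing fully out; the short lever was then pressed to its stop and was still held there (about 11 N) when I handed the job in at about 16 s, verdict not shown.

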